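# Clamp an LC column in the bench vise with its ratcheting lever

## Robot

A 6-joint arm with a two-finger parallel gripper is mounted at the origin on a cart in front of the work surface, level with it; the furniture and walls round the work are solid. World frame = base frame: x ahead of the robot, y to its left, z up, the work surface at z = 0. Lengths are in m, angles in rad, forces in N, time in s.
With the tool pointing down it reaches from about 0.4 to 0.925 m from the base axis. Payload 12.5 kg.
Tool frame: the origin (TCP) lies midway between the tips of the shut fingers; the grasp point (between the pads) lies 19 mm behind it; z points along the fingers, y is the line along which they close (so a half turn about z gives the same grasp; the last joint's range is limited). The gripper opens to 95 mm and grips with 3 to 60 N. Pads are 20 mm wide; open, the fingers measure 119 mm over their backs; the gripper's body (75 mm by 180 mm) begins 59 mm behind the grasp point.
Start: joints at [-1.355, 0.491, 1.559, -0, 1.092, -0.106], TCP at [0.198, -0.593, 0.215] pointing down, gripper open.
Joint ranges: [-3.1, 3.1], [-0.84, 2.19], [0.05, 2.79], [-1.13, 4.28], [0.06, 2.93], [-2.69, 2.69]. Speed limits (rad/s): [2.22, 2.22, 2.79, 3.14, 3.14, 3.14].

## Interface

Orientations are given as a unit quaternion [w, x, y, z].
In Python, from workcell import env gives the robot as it stands. Calls block until the motion is done:
- env.move_to(position, orientation): joint-space move of the TCP to a pose.
- env.move_l(position, rotation=None, speed=0.15, guard=None): straight line of the TCP; rotation=None keeps the orientation; speed is the mean speed in m/s. With guard (N) it stops when the force on the tool has changed by that much, and returns True; else False.
- env.move_joints(angles): joint-space move.
- env.command_gripper(opening): opening from 0.0 (shut) to 1.0 (fully open); the grip force is fixed at half the most; returns when the fingers have stopped.
- env.dwell(seconds).
- env.inverse_kinematics(position, orientation): joint angles nearest the present ones, or None.
- env.read_camera(name): name is "scene" or "top"; returns a dict with "img" (384x512x3 uint8, red, green, blue), "range_z" (384x512 float32, m along the optical axis (not along the pixel's ray), 0 where there is no reading), "camera_matrix" (3x3 intrinsics, pixels), "R" (3x3) and "t" (3): a world point X has camera coordinates R X + t. Camera axes: x right, y down, z forward; pixel columns grow to the right and rows downward; lengths in m; the calibration is good to about 2 mm. A picture is of the moment at which its call begins.
A pose or a line that the arm cannot do raises env.Unreachable and nothing moves.
- env.close_job(): hands the job in; it is judged then, once.
Trained networks look in a picture, given as the dict that the camera call returned (one of the last four; its "shot" number tells which), for a name from the list of things; names that differ only in an ending like _2 or _b are one class to them, and where a whole thing is asked for, a point or a joint stands for the part that bears it (a point fixed in the world has none). Each returns a list of dicts, best first, with "p" (0 to 1); they miss things now and then, are a little off and sometimes report something else, mostly with a low value. They report only what shows in the picture. A call takes as long as a camera call.
- env.recognise(query, picture): "position" ([row, column] in pixels, amid what is visible of it).
- env.trace(query, picture): "mask" (384x512 bool, what is visible of it) and "position" ([row, column] in pixels, amid what is visible of it).
- env.spot_point(query, picture): "position" ([row, column] in pixels: a listed point, or the origin of a listed thing).
Readings, each from a call of its own:
- env.get_time(): time.
- env.get_joint_positions(): joint angles.
- env.get_joint_vel(): joint speeds.
- env.get_joint_torque(): joint torques, N m.
- env.get_tool_pos(): TCP position.
- env.get_tool_rot(): TCP orientation.
- env.get_contact_force(): force on the tool from outside, world axes, zero at the start.
- env.get_moment(): the same for the moment, N m.
- env.get_grip_width(): opening from 0.0 (shut) to 1.0 (fully open).
- env.get_grasp_force(): force on a finger pad.
Only numpy, scipy, OpenCV 4.12 (cv2) and the standard library are available. Lean on these libraries where they do the work, as an engineer would, in place of code of your own. Each camera call takes 0.05 s, during which the arm holds its last target. There are 200 camera calls.

## Task

Lay the loose steel LC column in the jaws of the small blue vise, resting on both beds, and clamp it for fitting work with the black lever, turning clockwise until a plain push on the red knob takes about 9 N, firm but not so hard that the tube is crushed. The lever meets its stop post before that, so lift it off its splines, swing it back, let it drop in and turn again, as often as needed; leave it fully down and leave the other things on the table alone.

Things in the scene. Friction and masses are not known exactly. Their poses are not given: they have to be found in the camera images.
- column_mid (a point): Middle of the loose steel LC column: a straight bare tube 9.6 mm thick along this frame's y, with a square end nut 15 mm wide, 17 mm high, 59 to 77 mm from the middle on either side; 176 mm long over all, about 110 g. It starts lying on the table, tube axis 8.5 mm up; grip the bare tube at its middle, across x.
- column_vise: Small bench vise fixed on the table. Origin: table top under the plate's middle. Grey plate 170 x 170 x 12 mm; blue housing 52 (x) x 62 (y) mm, 58 mm high, centred at x -30, y +37 mm, lever on top. Lever turned clockwise (from above), a sprung pad, y +22 to +52 mm, leaves the housing towards +x, 8 mm per radian, and presses the column on the back jaw.
- back_jaw: Back jaw, bolted on the vise's plate (its x in the vise differs each time); origin on the plate, y along the tube. Two flat aluminium beds, tops at z +28 mm, 23 mm wide in front of (-x) the tube seat, at y +22 to +52 and -52 to -22 mm; behind them upright rubber faces at x +5 mm, 42 to 46 mm high. Between y -22 and +22 mm nothing stands above z 8 mm, so that fingers pass.
- tube_seat (a point): Where the tube's middle belongs, tube along y: on both beds, against the rubber faces (45 mm above the table). 5 mm off along y is fine, so that the end nuts stay outside the beds. At the start the pad leaves 16 to 28 mm clear width for the tube: lay it 1 to 4 mm short of the seat (-x) at the seat's height and let go; the pad pushes it home.
- lever_axis (a point): On the lever's upright axis, on top of the housing, axes as the vise's. Lever angle: 0 with the knob towards -y, growing clockwise from above (towards -x). A plain push on the knob (fingers open round it; a firm grip that also twists it hides part of the force) turns it with 5 N (3 to 4 N left when held still); from the tube on that rises about 12 N per radian. 8.5 to 9.5 N is right, under 8 N loose, over 12.5 N crushes the tube.
- lever_knob (a point): Middle of the upright round red knob on the black lever: 18 mm thick, reaching 16 mm below and 14 mm above; 80 mm from the lever axis; 36 mm above point lever_axis when the lever is down. Starts down, at a lever angle of 0 to 0.75 rad. Down, the lever turns the screw (clockwise tightens, anticlockwise loosens, left alone it stays); lifted 10 mm (its end stop) it swings free.
- splines (a point): Top of the 12 splines (one every 30 degrees) under the lever's hub, 0.04 rad of play. The lever is off them from 6 mm lift up; a spring presses it down (3.2 N, 4.7 N at full lift). Ease the push before lifting, they bind under load. Let down between teeth it drops fully home by itself; if it rests on tooth tips, 4 to 6 mm high, it drops in when turned a little further.
- stop_back (a point): Top of the rubber-sleeved stop post, 108 mm high, 10 mm thick, that ends the lever's swing anticlockwise, at a lever angle of about -0.2 rad.
- stop_front (a point): Top of the like stop post that ends the lever's swing clockwise, at about +1.2 rad, always before the column is tight: one to three swings back by two teeth (1.05 rad) are needed. Force felt here is the post's, not the clamp's.
- spanner: Open-ended spanner, 116 mm, lying on the right of the table; leave it.
- ptfe_tape: Roll of white thread tape, 48 mm across, 13 mm high, on the right; leave it.
- fitting_jar: Clear jar with white lid, 45 mm across, 58 mm high, on the right; leave it.
- marker: Marker pen with blue cap, 124 mm, on the left; leave it.

How it is judged:
By the outcome, as a careful person would: the job done as asked, in the order asked, and still so for the second after the job is handed in, with the robot touching nothing.
It also fails if it takes over 72 s, if anything falls off the work surface, if the arm or the gripper's body presses on something with over 40 N, if the wrist force passes 120 N, or if a joint passes its speed limit or range.

## Working session

There is one attempt and no reset: what is moved stays moved. The work goes in short steps, each a Python script; the robot and the scene stay as the last script left them, time stands still between calls to the robot, and variables do not carry over. Pictures are saved under pics/ and viewed, at most 12 in all, crops included, and the job is handed in when it is done.

```bash
mkdir -p pics; ls; cat > h.py <<'E'
from workcell import env
import numpy as np, cv2
def px2w(pic,rc,z=None):
    K=pic["camera_matrix"];R=pic["R"];t=pic["t"]
    r,c=rc; ray=R.T@np.linalg.solve(K,[c,r,1.0]); o=-R.T@t
    if z is None:
        d=pic["range_z"][int(round(r)),int(round(c))]; return o+ray*d
    return o+ray*(z-o[2])/ray[2]
def save(pic,name): cv2.imwrite("pics/"+name,cv2.cvtColor(pic["img"],cv2.COLOR_RGB2BGR))
E
python3 - <<'E'
from h import *
np.set_printoptions(precision=4,suppress=True)
ims=[]
for n in("scene","top"):
    p=env.read_camera(n); ims.append(p)
    save(p,n+"0.png"); print(n,"cam",-p["R"].T@p["t"])
    for q in["column_mid","column_vise","back_jaw","tube_seat","lever_axis","lever_knob","splines","stop_back","stop_front"]:
        for d in env.spot_point(q,p)[:2]:
            print(q,round(d["p"],2),d["position"],px2w(p,d["position"]))
print(env.get_time(),env.get_tool_rot(),env.get_contact_force())
E
```

```text
pics
scene cam [-0.4528 -0.9747  0.6714]
column_mid 0.68 [172.5, 217.0] [0.5364 0.157  0.1003]
column_mid 0.6 [242.7, 280.5] [ 0.4518 -0.2055  0.0111]
column_vise 0.65 [197.1, 222.6] [0.546  0.1413 0.0125]
back_jaw 0.58 [188.6, 229.7] [0.5761 0.138  0.0362]
tube_seat 0.73 [181.8, 230.9] [0.6776 0.241  0.0031]
tube_seat 0.45 [171.0, 198.9] [0.6372 0.3778 0.0192]
lever_axis 0.62 [180.1, 205.5] [0.4997 0.1738 0.0782]
splines 0.72 [179.0, 206.2] [0.5004 0.1709 0.0828]
stop_back 0.79 [170.6, 215.8] [0.5357 0.1621 0.1059]
stop_front 0.78 [173.3, 196.9] [0.474  0.186  0.1058]
top cam [ 0.3959 -0.0606  1.5938]
column_mid 0.54 [207.2, 293.6] [ 0.4513 -0.2124 -0.0002]
column_vise 0.72 [167.7, 198.5] [0.61   0.1682 0.0277]
column_vise 0.61 [183.3, 199.8] [0.5491 0.1652 0.01  ]
back_jaw 0.78 [169.7, 198.7] [0.6031 0.1687 0.0191]
lever_axis 0.58 [190.1, 188.7] [0.5145 0.1942 0.1014]
lever_axis 0.38 [178.9, 202.0] [0.5666 0.1561 0.0128]
lever_knob 0.44 [198.8, 207.7] [0.4806 0.1208 0.1109]
splines 0.72 [191.8, 186.4] [0.5087 0.2043 0.0935]
stop_back 0.56 [182.5, 195.9] [0.5426 0.1659 0.1089]
stop_front 0.57 [198.7, 189.9] [0.4814 0.1881 0.1096]
1.0 [0.     0.9871 0.1602 0.    ] [-0.6646  0.3502 -0.3723]
```

```bash
python3 - <<'E'
import cv2
a=cv2.imread("pics/top0.png");b=cv2.imread("pics/scene0.png")
cv2.imwrite("pics/tc.png",cv2.resize(a[130:250,150:310],None,fx=5,fy=5,interpolation=cv2.INTER_CUBIC))
cv2.imwrite("pics/sc.png",cv2.resize(b[130:290,150:350],None,fx=3.75,fy=3.75,interpolation=cv2.INTER_CUBIC))
E
```

```text
(no output)
```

View pics/tc.png

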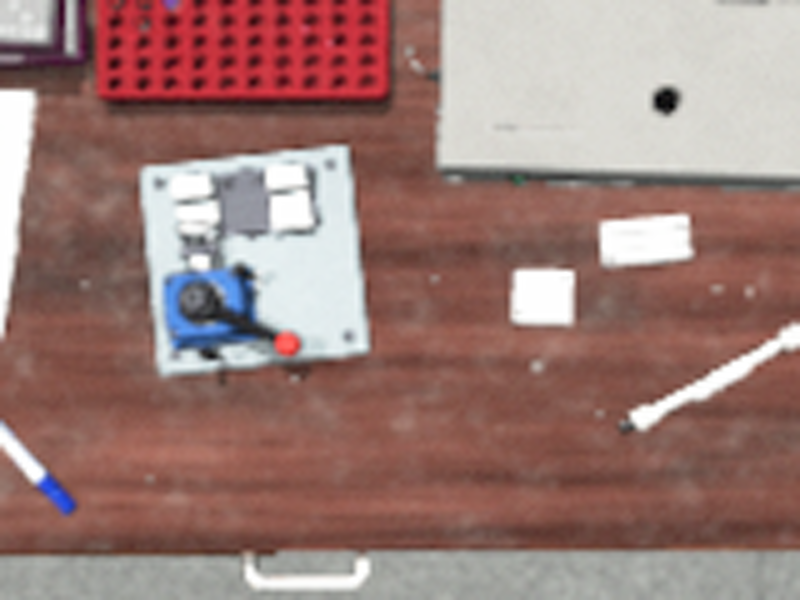

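View pics/sc.png

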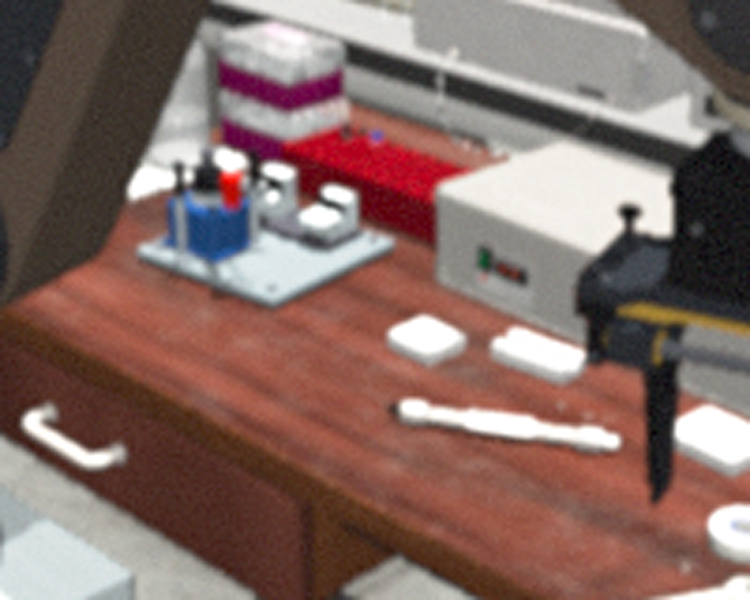

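The top view (crop ×5, offset 150,130) shows the vise plate centred near px (201,182) and turned about 0.1 rad. The red knob is at (207,199), the hub at (190,190), the beds are at the top of the plate, and the column lies at lower right with its near end at (276,215). The scene view shows the column lying between (257,240) and (314,248).

```bash
python3 - <<'E'
from h import *
np.set_printoptions(precision=4,suppress=True)
P={n:env.read_camera(n) for n in("top","scene")}
def cloud(p):
    K,R,t=p["camera_matrix"],p["R"],p["t"]; d=p["range_z"]
    r,c=np.mgrid[:384,:512]; X=np.stack([(c-K[0,2])/K[0,0]*d,(r-K[1,2])/K[1,1]*d,d],-1)
    W=(X-t)@R; W[d==0]=np.nan; return W
C={n:cloud(P[n]) for n in P}
np.savez("c.npz",**C)
for n,p in P.items():
    W=C[n]; hsv=cv2.cvtColor(p["img"],cv2.COLOR_RGB2HSV)
    for q in("column_mid","lever_knob","column_vise","back_jaw"):
        for d in env.trace(q,p)[:1]:
            m=d["mask"]; print(n,q,round(d["p"],2),m.sum(),d["position"])
            rc=np.argwhere(m)
            if q=="column_mid":
                w=np.array([px2w(p,a,0.0085) for a in rc])[:,:2]
                (c,s,a)=cv2.minAreaRect(w.astype(np.float32)); print(" mean",w.mean(0),"rect",c,s,a)
                u=np.linalg.svd(w-w.mean(0),full_matrices=False)[2][0]; print(" axis",u,np.ptp((w-w.mean(0))@u))
            if q=="lever_knob":
                print("  ext",rc.min(0),rc.max(0), np.nanmax(W[m][:,2]))
    reg=(W[...,0]>.40)&(W[...,0]<.68)&(W[...,1]>.02)&(W[...,1]<.30)
    red=reg&(hsv[...,1]>170)&((hsv[...,0]<6)|(hsv[...,0]>174))&(hsv[...,2]>150)&(W[...,2]>.07)
    rc=np.argwhere(red); print(n,"red",len(rc),rc.mean(0),rc.min(0),rc.max(0),"z",np.sort(W[red][:,2]))
    if n=="top":
        for zk in(.094,.106,.12): print(zk,px2w(p,rc.mean(0),zk))
    pl=reg&(W[...,2]>.006)&(W[...,2]<.13)&(hsv[...,1]<60)
    blue=reg&(hsv[...,0]>95)&(hsv[...,0]<125)&(hsv[...,1]>120)
    print("blue z pct",np.nanpercentile(W[blue][:,2],[5,50,95]), "mean top", np.nanmean(W[blue&(W[...,2]>.05)],0))
    if n=="top":
        hp=reg&(W[...,2]>.007)
        w=W[hp&(W[...,2]<.018)][:,:2].astype(np.float32); print("plate rect",cv2.minAreaRect(w))
        w=W[reg&(W[...,2]>.047)&(W[...,2]<.066)]; print("tall\n",w)
        w=W[reg&(W[...,2]>.033)&(W[...,2]<.047)&(W[...,0]>.57)]; print("beds\n",w)
E
```

```text
top column_mid 0.61 33 [205.7, 292.0]
 mean [ 0.4544 -0.1981] rect (0.4591299593448639, -0.20778736472129822) (0.00764484005048871, 0.14413388073444366) 27.41790008544922
 axis [-0.47    0.8827] 0.14418968203117358
top lever_knob 0.62 110 [193.1, 192.6]
  ext [187 185] [199 208] 0.12076917054795634
top column_vise 0.64 1341 [185.3, 201.0]
top back_jaw 0.56 307 [167.4, 198.3]
top red 2 [200.  207.5] [200 207] [200 208] z [0.1066 0.1103]
0.094 [0.477  0.1236 0.094 ]
0.106 [0.4763 0.1222 0.106 ]
0.12 [0.4756 0.1204 0.12  ]
blue z pct [0.016  0.0568 0.0861] mean top [0.5162 0.1959 0.0616]
plate rect ((0.5393643379211426, 0.16124774515628815), (0.2756097912788391, 0.2757120728492737), 89.8990478515625)
tall
 [[0.6236 0.1456 0.0632]
 [0.6251 0.143  0.0531]
 [0.6245 0.1386 0.0566]
 [0.6241 0.1343 0.0595]
 [0.6249 0.1311 0.0539]
 [0.6249 0.1271 0.0539]
 [0.6245 0.123  0.0559]
 [0.6251 0.1195 0.0522]
 [0.6209 0.1467 0.0548]
 [0.6213 0.1431 0.052 ]
 [0.62   0.1381 0.0602]
 [0.6213 0.1353 0.0515]
 [0.6209 0.1311 0.0539]
 [0.6208 0.1271 0.0543]
 [0.6208 0.1231 0.0542]
 [0.6208 0.1192 0.054 ]
 [0
[... 8435 characters left out ...]
column_mid 0.52 255 [245.1, 282.2]
 mean [ 0.4561 -0.2091] rect (0.45659977197647095, -0.21061867475509644) (0.03088744357228279, 0.17041993141174316) 29.216962814331055
 axis [ 0.477  -0.8789] 0.17044083914697447
scene lever_knob 0.65 120 [178.5, 206.5]
  ext [175 201] [185 214] 0.11260932870852551
scene column_vise 0.93 1236 [193.5, 215.3]
scene red 33 [179.9394 211.1818] [177 209] [184 213] z [0.0879 0.0882 0.0891 0.091  0.0915 0.0924 0.0937 0.0944 0.0947 0.0958
 0.0958 0.0972 0.0994 0.1008 0.1008 0.101  0.1021 0.1037 0.1037 0.1044
 0.1044 0.1059 0.1062 0.1062 0.1073 0.1074 0.108  0.1082 0.1083 0.1099
 0.1107 0.111  0.1126]
blue z pct [0.0174 0.0377 0.0572] mean top [0.4998 0.179  0.0553]
```

```bash
python3 - <<'E'
from h import *
np.set_printoptions(precision=4,suppress=True)
p=env.read_camera("top")
f=lambda u,v:(130+(v+.5)/5-.5,150+(u+.5)/5-.5)
c=np.array([px2w(p,f(*q),.012)[:2] for q in((142,167),(348,147),(368,352),(160,373))])
ctr=c.mean(0); e=(c[0]+c[1]-c[2]-c[3]); yaw=np.arctan2(e[1],e[0]); e2=(c[0]+c[3]-c[1]-c[2]); yaw2=np.arctan2(-e2[0],e2[1])
print("plate",ctr,yaw,yaw2,np.linalg.norm(e)/2,np.linalg.norm(e2)/2)
y=(yaw+yaw2)/2;R=np.array([[np.cos(y),-np.sin(y)],[np.sin(y),np.cos(y)]])
print("axis pred",ctr+R@[-.03,.037],"hub img",px2w(p,f(200,300),.1)[:2])
k=px2w(p,f(287,343),.104)[:2]; d=R.T@(k-ctr-R@[-.03,.037]); print("knob",k,d,np.linalg.norm(d),"angle",np.arctan2(-d[0],-d[1]))
print("seat guess in vise",R.T@(np.array([.5988,.1695])-ctr))
img=p["img"]; s=p
q=env.read_camera("scene"); rc=None
for d in env.recognise("column_mid",q)[:2]: print(d["p"],d["position"])
a=cv2.cvtColor(img,cv2.COLOR_RGB2BGR)[180:235,255:335]; b=cv2.cvtColor(q["img"],cv2.COLOR_RGB2BGR)[215:270,240:330]
cv2.imwrite("pics/col.png",np.vstack([cv2.resize(a,(800,550//2*1),interpolation=cv2.INTER_CUBIC)[:275] if 0 else cv2.resize(a,(400,275),interpolation=cv2.INTER_CUBIC),cv2.resize(b,(400,245),interpolation=cv2.INTER_CUBIC)]))
# PCA from bright low-saturation pixels
h=cv2.cvtColor(img,cv2.COLOR_RGB2HSV); m=((h[...,1]<70)&(h[...,2]>120)).astype(np.uint8)
n,l,st,ce=cv2.connectedComponentsWithStats(m,connectivity=8)
for i in range(1,n):
    w=np.argwhere(l==i)
    P=np.array([px2w(p,x,.01)[:2] for x in w]) if 20<len(w)<400 else None
    if P is None: continue
    if abs(P.mean(0)-[.455,-.21]).max()<.06:
        g=P.mean(0);u=np.linalg.svd(P-g,full_matrices=False)[2][0];t=(P-g)@u; print(i,len(w),g,u,t.min(),t.max(),"midext",g+u*(t.min()+t.max())/2)
E
```

```text
plate [0.5563 0.1622] 0.09677144482055765 0.09398904352315199 0.16713102911340377 0.16747586795923472
axis pred [0.5229 0.1962] hub img [0.5165 0.1911]
knob [0.4833 0.1243] [-0.0463 -0.0678] 0.08205325886397644 angle 0.5991200810971982
seat guess in vise [0.043  0.0032]
0.62 [244.8, 281.1]
89 167 [ 0.4609 -0.2135] [-0.4804  0.8771] -0.08404942698318653 0.0819602011334984 midext [ 0.4614 -0.2144]
```

View pics/col.png

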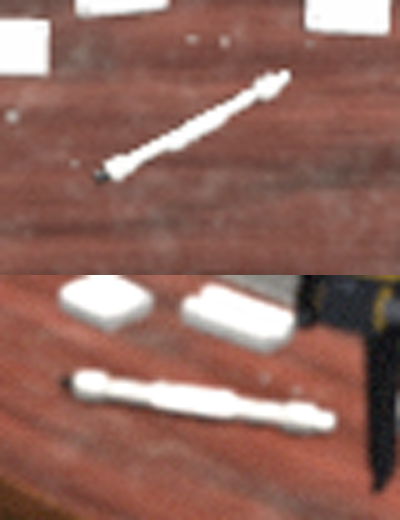

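The strip shows the column's ends at top-view px (274,215) and (312,194), so its middle is at about (293,205). That gives (0.460, −0.211), tube direction (−0.48, 0.877). Next I pick it up and bring it above the seat.

```bash
cat >> h.py <<'E'
np.set_printoptions(precision=4,suppress=True)
YAW=.0954
CTR=np.array([.5563,.1622]); AX=np.array([.5205,.197])
RV=np.array([[np.cos(YAW),-np.sin(YAW)],[np.sin(YAW),np.cos(YAW)]])
def q(psi): return [0,np.cos(psi/2),np.sin(psi/2),0]
E
python3 - <<'E'
from h import *
C=[.460,-.211]; psi=np.arctan2(.877,-.48)
env.command_gripper(.5)
env.move_to(C+[.10],q(psi)); 
print(env.move_l(C+[.003],speed=.12,guard=12),env.get_tool_pos(),env.get_contact_force())
env.command_gripper(0.0); print(env.get_grip_width()*95,env.get_grasp_force())
env.move_l(C+[.19],speed=.25)
S=CTR+RV@[.040,.0]+[0,.001]
env.move_to([*S,.19],q(YAW+np.pi/2))
print(env.get_joint_positions(),env.get_tool_pos(),env.get_grip_width()*95,env.get_time(),env.get_contact_force())
p=env.read_camera("top"); s=env.read_camera("scene")
a=cv2.resize(p["img"][135:225,150:260],(660,540),interpolation=cv2.INTER_CUBIC)
b=s["img"][110:220,160:290]
b=cv2.resize(b,(709,600),interpolation=cv2.INTER_CUBIC)
for n,i in(("a1",a),("b1",b)): cv2.imwrite(f"pics/{n}.png",cv2.cvtColor(i,cv2.COLOR_RGB2BGR))
E
```

```text
False [ 0.4602 -0.2112  0.0035] [-0.0756  0.6011  0.4115]
8.676799104806385 29.997342824935913
[ 0.1652  0.5072  1.6031 -0.0002  1.032   0.0703] [0.5961 0.1662 0.1896] 8.701507115902874 8.4 [ 0.6708  0.2178 -1.7515]
```

View pics/b1.png

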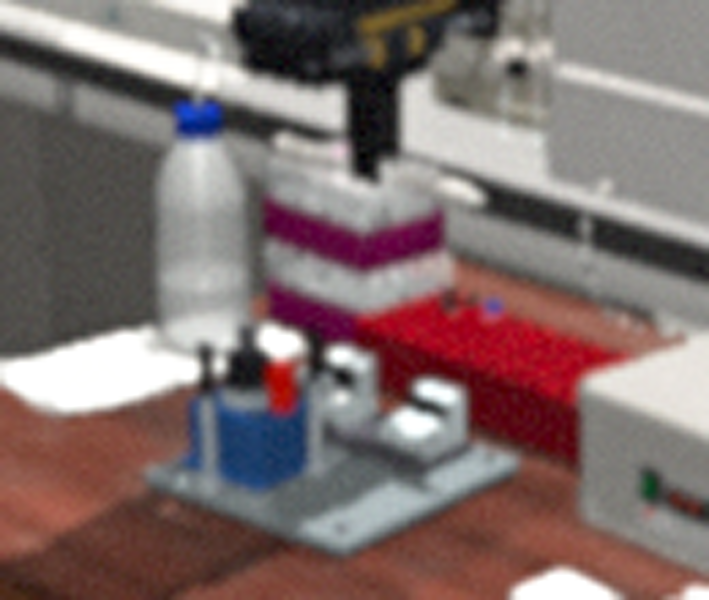

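The scene crop shows the column held by the fingers above the vise, ends at px about (210,136) and (250,145). I'll check how well it is centred along the tube.

```bash
python3 - <<'E'
from h import *
s=env.read_camera("scene"); T=env.get_tool_pos()
for rc in((135.7,210.4),(144.8,249.8)):
    w=px2w(s,rc,.195); print(w,RV.T@(w-T)[:2])
for n in("scene","top"):
    p=env.read_camera(n)
    for d in env.spot_point("column_mid",p)[:2]:
        w=px2w(p,d["position"],.195); print(n,d["p"],d["position"],RV.T@(w-T)[:2])
    for d in env.trace("column_mid",p)[:1]:
        w=np.array([px2w(p,x,.195)-T for x in np.argwhere(d["mask"])])[:,:2]@RV; print(n,d["p"],len(w),w.min(0),w.max(0))
E
```

```text
[0.5943 0.2546 0.195 ] [0.0064 0.0884]
[0.6202 0.0871 0.195 ] [ 0.0163 -0.0808]
scene 0.54 [143.9, 224.5] [-0.0313 -0.012 ]
scene 0.61 142 [-0.0266 -0.0957] [0.0188 0.0901]
top 0.37 37 [-0.006  -0.0746] [ 0.0094 -0.0348]
```

View pics/a1.png

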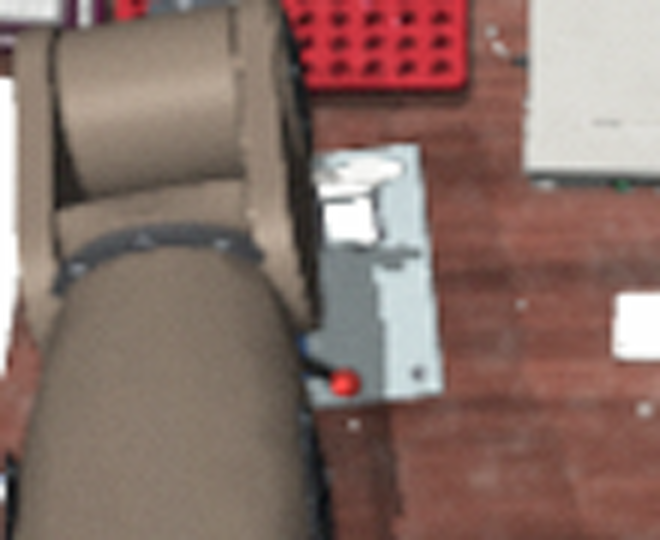

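The top crop shows the column's right end just beyond the right bed, px about (217,162), and the knob at (207,199), not moved. Centring is within about 4 mm. Next I place it with guarded contact.

```bash
python3 - <<'E'
from h import *
T=env.get_tool_pos()
p=env.read_camera("top"); print("end",RV.T@(px2w(p,(162.4,217.3),.195)-T)[:2])
S=CTR+RV@[.040,.0]+[0,.001]
env.move_l([*S,.075],speed=.15)
g=env.move_l([*S,.0415],speed=.05,guard=4); print("down",g,env.get_tool_pos(),env.get_contact_force())
if not g:
    f=env.get_contact_force()
    g=env.move_l([*(S+RV@[.009,0]),.0415],speed=.02,guard=3); T=env.get_tool_pos()
    print("face",g,T,RV.T@(T[:2]-CTR),env.get_contact_force()-f,env.get_moment(),env.get_time())
E
```

```text
end [ 0.0011 -0.0906]
down False [0.5962 0.167  0.0416] [ 0.0711  0.877  -0.6124]
face True [0.5977 0.1671 0.0412] [0.0416 0.001 ] [ 0.5115 -1.6434 -0.8816] [-0.0189 -0.0352  0.0462] 10.9
```

```bash
python3 - <<'E'
from h import *
T=env.get_tool_pos(); f=env.get_contact_force(); print(f)
g=env.move_l([*(T[:2]+RV@[.009,0]),.0415],speed=.02,guard=6); T=env.get_tool_pos()
env.dwell(.1);print("face",g,T,RV.T@(T[:2]-CTR),env.get_contact_force()-f,env.get_time())
E
```

```text
[ 0.5827 -0.7664 -1.494 ]
face True [0.5977 0.1671 0.0403] [0.0416 0.0009] [-1.0147  0.4239  0.2178] 11.2417
```

```bash
python3 - <<'E'
from h import *
T=env.get_tool_pos(); B=T[:2]-RV@[.0015,0]
env.move_l([*B,T[2]],speed=.03); print(env.get_contact_force())
g=env.move_l([*B,.036],speed=.02,guard=5); T=env.get_tool_pos(); print("bed",g,T,env.get_contact_force())
env.command_gripper(.26); print(env.get_grip_width()*95,env.get_contact_force())
T=env.get_tool_pos(); env.move_l([*T[:2],.20],speed=.25)
env.move_to([.40,-.05,.25],q(1.2)); print(env.get_time())
W={}
for n in("top","scene"): W[n]=env.read_camera(n)
a=W["top"]["img"][145:215,165:245]; b=W["scene"]["img"][150:215,175:265]
i=np.hstack([cv2.resize(a,(400,350),interpolation=cv2.INTER_CUBIC),cv2.resize(b,(400,350),interpolation=cv2.INTER_CUBIC)])
cv2.imwrite("pics/placed.png",cv2.cvtColor(i,cv2.COLOR_RGB2BGR))
for n in W:
  for d in env.trace("column_mid",W[n])[:1]:
    w=(np.array([px2w(W[n],x,.05)[:2] for x in np.argwhere(d["mask"])])-CTR)@RV; print(n,d["p"],len(w),w.min(0),w.max(0),w.mean(0))
E
```

```text
[-0.5814  0.6142 -0.2458]
bed True [0.5962 0.1669 0.0392] [-1.8096 -0.5887  7.3915]
25.066464043234127 [-0.4632  0.5056 -0.4344]
14.1833
top 0.69 75 [ 0.0308 -0.0706] [0.0458 0.0841] [0.0402 0.0176]
scene 0.57 20 [ 0.0194 -0.0889] [0.0356 0.0099] [ 0.0289 -0.0479]
```

View pics/placed.png

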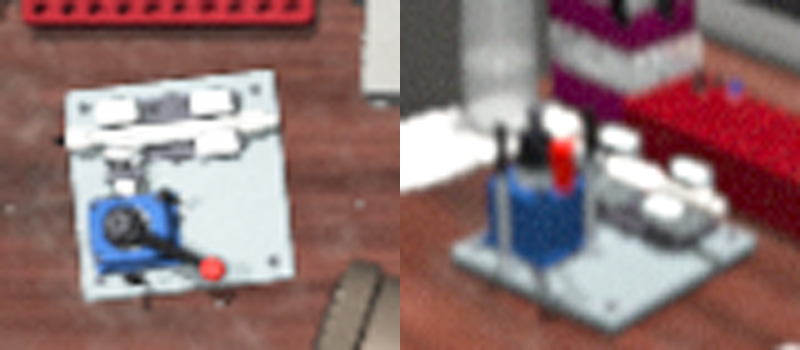

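The picture shows the column on both beds, ends at top px about (176,173) and (221,168), centred on the beds and with the nuts outside. The knob is at (207,198), an angle of about 0.57. Now the first lever push.

```bash
cat >> h.py <<'E'
RL=.080
def pose(th,z,dt=0.0):
    """TCP above knob at lever angle th, shifted dt m clockwise"""
    r=RV@[-np.sin(th),-np.cos(th)]; t=RV@[-np.cos(th),np.sin(th)]
    return [*(AX+RL*r+dt*t),z], q(YAW+np.pi/2-th)
def ang(): 
    d=RV.T@(env.get_tool_pos()[:2]-AX); return np.arctan2(-d[0],-d[1]),np.hypot(*d)
def ft(th): 
    f=env.get_contact_force(); t=RV@[-np.cos(th),np.sin(th)]; r=RV@[-np.sin(th),-np.cos(th)]
    return np.array([f[:2]@t,f[:2]@r,f[2]])
def arc(a,b,z,n,speed=.08,guard=None,log=True):
    for th in np.linspace(a,b,n+1)[1:]:
        g=env.move_l(*pose(th,z),speed=speed,guard=guard)
        if log: print("th %.3f"%th,ang(),ft(th),g)
        if g: return True
    return False
E
python3 - <<'E'
from h import *
env.command_gripper(.32)
p,o=pose(.569,.16); env.move_to(p,o); print(env.get_time(),env.get_joint_positions(),ft(.569))
g=env.move_l(*pose(.569,.080),speed=.12,guard=6); print(g,env.get_tool_pos(),ft(.569),env.get_grip_width()*95)
if not g: arc(.569,.95,.080,4,guard=14); print(env.get_time())
p=env.read_camera("top"); a=p["img"][160:215,165:245]
cv2.imwrite("pics/push.png",cv2.cvtColor(cv2.resize(a,(640,440),interpolation=cv2.INTER_CUBIC),cv2.COLOR_RGB2BGR))
E
```

```text
15.6333 [ 0.1211  0.3849  1.9235 -0.0002  0.833   0.5944] [0.0963 0.0979 0.6797]
False [0.4844 0.1255 0.0807] [-0.3804 -0.0997 -0.3494] 30.15888356009436
th 0.664 (np.float64(0.6615370069289114), np.float64(0.07980922517284425)) [-0.0943 -0.4195  0.0376] False
th 0.759 (np.float64(0.7513112484312245), np.float64(0.07970799113766737)) [-3.9725  1.731   2.0283] False
th 0.855 (np.float64(0.8482744819719131), np.float64(0.07978506129995455)) [-3.7686  1.7793  1.5375] False
th 0.950 (np.float64(0.9456418798497028), np.float64(0.07990461183231355)) [-4.0843  1.2661  2.1772] False
17.45
```

```bash
python3 - <<'E'
from h import *
g=arc(.95,1.17,.080,3,guard=8)
a=ang()[0]; k=a-.006/.08; print("knob",k)
env.move_l(*pose(k,.080),speed=.05)
env.command_gripper(0.0); print("grip",env.get_grip_width()*95,env.get_grasp_force(),ft(k),env.get_time())
g=env.move_l(*pose(k,.089),speed=.04,guard=25); print("lift",g,env.get_tool_pos(),ft(k))
if not g:
    arc(k,k-1.047,.089,5,speed=.12,guard=25)
    print(env.get_time())
E
```

```text
th 1.023 (np.float64(1.020419188299986), np.float64(0.07994032065698403)) [-4.4999  1.7865  1.5201] False
th 1.097 (np.float64(1.094891027852859), np.float64(0.08004715380447017)) [-3.418   1.1173  2.9469] False
th 1.170 (np.float64(1.1678754859088158), np.float64(0.08008222754874725)) [-3.3189  1.5622  1.8722] False
knob 1.092875485908816
grip 17.74082906073357 29.999867621809244 [-3.2477  2.4243  0.8312] 18.9167
lift False [0.4533 0.1538 0.089 ] [-0.3894 -1.7847 -4.4318]
th 0.883 (np.float64(0.8855753347284262), np.float64(0.07990511989163002)) [ 0.7141 -3.611  -5.4355] False
th 0.674 (np.float64(0.6817888767202187), np.float64(0.07981523142953342)) [ 1.5092 -6.1905 -5.4807] False
th 0.465 (np.float64(0.47641284136352546), np.float64(0.07952455151244177)) [ 1.4945 -6.9243 -5.4347] False
th 0.255 (np.float64(0.2714134359656778), np.float64(0.07911884399848597)) [ 1.2436 -8.9221 -4.6777] False
th 0.046 (np.float64(0.0659235442152125), np.float64(0.0786545804493274)) [ 0.7468 -8.2226 -4.2921] False
21.0833
```

```bash
echo 'AX=AX+RV@[0,.002]' >> h.py; python3 - <<'E'
from h import *
d=RV.T@(np.array([.4533,.1538])-AX); k1=np.arctan2(-d[0],-d[1]); k=k1-1.047
print(k1,np.hypot(*d),"now",ang())
env.move_l(*pose(k,.089),speed=.05); print(ang(),ft(k))
g=env.move_l(*pose(k,.080),speed=.04,guard=15); print("down",g,env.get_tool_pos(),ft(k))
env.command_gripper(.32); print(env.get_grip_width()*95,ft(k),env.get_time())
s=env.read_camera("scene"); W=np.load("c.npz")
red=lambda p:((lambda h:(h[...,1]>170)&((h[...,0]<6)|(h[...,0]>174))&(h[...,2]>150))(cv2.cvtColor(p["img"],cv2.COLOR_RGB2HSV)))
m=red(s); m[:150]=0;m[200:]=0;m[:,:190]=0;m[:,235:]=0; print(m.sum(),np.argwhere(m).mean(0) if m.any() else 0)
cv2.imwrite("pics/s3.png",cv2.cvtColor(cv2.resize(s["img"][140:220,170:270],(750,600),interpolation=cv2.INTER_CUBIC),cv2.COLOR_RGB2BGR))
E
```

```text
1.0728619829544639 0.08082381837003262 now (np.float64(0.06428992850632435), np.float64(0.08065034372510502))
(np.float64(0.03950013296728132), np.float64(0.07969523739421826)) [ 2.282  -1.6432 -4.4764]
down False [0.5259 0.119  0.0799] [1.2248 1.9517 0.454 ]
30.636901614978502 [-0.3325 -0.2395 -0.011 ] 22.2083
42 [173.3333 227.4762]
```

```bash
python3 - <<'E'
from h import *
th=.04; f0=ft(th)
while th<.68:
    th+=.08; g=env.move_l(*pose(th,.080),speed=.06,guard=9); f=ft(th)-f0
    print("%.2f"%th,ang(),f,g)
    if g or f[0]<-5.2: break
print(env.get_time())
E
```

```text
0.12 (np.float64(0.11524952933547844), np.float64(0.07999374286114597)) [-1.1168  1.0601  1.0636] False
0.20 (np.float64(0.1899760750183354), np.float64(0.08005509347370036)) [-4.5652  3.6061  1.1078] False
0.28 (np.float64(0.27169700299141025), np.float64(0.08009171106724082)) [-5.239   3.4159  1.2483] False
23.05
```

```bash
python3 - <<'E'
from h import *
th=.28; f0=np.array([-.33,-.24,0])
while th<.66:
    th+=.05; g=env.move_l(*pose(th,.080),speed=.05,guard=9); f=ft(th)-f0
    print("%.2f"%th,ang(),f,g)
    if g or f[0]<-6.3: break
print(env.get_time())
E
```

```text
0.33 (np.float64(0.32014195086451874), np.float64(0.0800962323050715)) [-4.5023  3.437   1.5667] False
0.38 (np.float64(0.37054810789753967), np.float64(0.08007276169808696)) [-4.6661  3.9183  1.0167] False
0.43 (np.float64(0.4211710944262898), np.float64(0.0800667703050967)) [-5.0497  3.6097  1.4276] False
0.48 (np.float64(0.47273155913476456), np.float64(0.08006187599445606)) [-5.187   3.73    1.4971] False
0.53 (np.float64(0.5231589570555367), np.float64(0.08006310326807584)) [-4.8351  4.1011  1.2659] False
0.58 (np.float64(0.5740507758899153), np.float64(0.080095850961341)) [-4.8516  3.3623  1.0326] False
0.63 (np.float64(0.6250565010490398), np.float64(0.08010002837105082)) [-4.4316  3.2474  1.194 ] False
0.68 (np.float64(0.6756787053708039), np.float64(0.08011293483379005)) [-5.3192  3.9447 -0.2925] False
25.05
```

```bash
python3 - <<'E'
from h import *
th=.68; f0=np.array([-.33,-.24,0])
while th<1.14:
    th+=.06; g=env.move_l(*pose(th,.080),speed=.05,guard=9); f=ft(th)-f0
    print("%.2f"%th,ang(),f,g)
    if g or f[0]<-6.6: break
print(env.get_time())
p=env.read_camera("top"); s=env.read_camera("scene")
i=np.hstack([cv2.resize(p["img"][145:215,165:245],(400,350),interpolation=cv2.INTER_CUBIC),cv2.resize(s["img"][150:215,175:265],(400,350),interpolation=cv2.INTER_CUBIC)])
cv2.imwrite("pics/p2.png",cv2.cvtColor(i,cv2.COLOR_RGB2BGR))
E
```

```text
0.74 (np.float64(0.7369056552442267), np.float64(0.0801419962871018)) [-4.3184  4.2582  0.608 ] False
0.80 (np.float64(0.7968818061247298), np.float64(0.0801180510579563)) [-4.9206  2.8048  0.7219] False
0.86 (np.float64(0.8566440719431445), np.float64(0.08011247102707397)) [-5.3927  3.095   0.2892] False
0.92 (np.float64(0.9161905286573249), np.float64(0.08010873320336838)) [-6.2849  2.7259  1.5005] False
0.98 (np.float64(0.9760669038559772), np.float64(0.08010971878731088)) [-5.8273  2.7031  1.3725] False
1.04 (np.float64(1.0357994289462666), np.float64(0.08012818285242101)) [-6.4358  2.7007  0.9816] False
1.10 (np.float64(1.0953893814844295), np.float64(0.08013812261609746)) [-6.8179  1.8079  1.0617] False
26.8
```

View pics/p2.png

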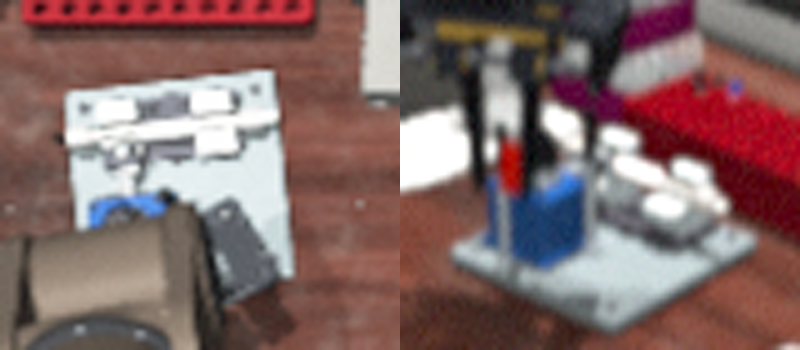

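The pad now presses the tube (left crop, pad at px ~(190,176)), the knob sits between the fingers, and the force has started to rise. Next I swing the lever back two teeth.

```bash
python3 - <<'E'
from h import *
k=ang()[0]-.0063/.08
env.move_l(*pose(k,.080),speed=.05)
env.command_gripper(0.0); k1=ang()[0]; print("grip",k,ang(),env.get_grip_width()*95,ft(k),env.get_time())
g=env.move_l(*pose(k,.089),speed=.04,guard=25); print("lift",g,env.get_tool_pos(),ang(),ft(k))
if not g:
    k1=ang()[0]
    arc(k,k-1.047,.089,5,speed=.12,guard=25)
    k2=ang()[0]; t=k-1.047-(k2-(k1-1.047))
    env.move_l(*pose(t,.089),speed=.05); print("back",k1-ang()[0],ft(t))
    g=env.move_l(*pose(t,.080),speed=.04,guard=15); print("down",g,env.get_tool_pos(),ft(t))
    env.command_gripper(.32); env.dwell(.1); print(env.get_grip_width()*95,ang(),ft(t),env.get_time())
E
```

```text
grip 1.0155953587514537 (np.float64(1.0129053716963416), np.float64(0.08053384139567091)) 17.424453468877946 [-8.2565  4.2411  1.7373] 27.575
lift True [0.4569 0.1502 0.086 ] (np.float64(1.0107597516054556), np.float64(0.07998341681671614)) [-3.1624  5.8051 -1.2054]
```

```bash
python3 - <<'E'
from h import *
k=1.0156
env.move_l(*pose(k,.080),speed=.05); print(env.get_tool_pos(),ft(k),env.get_grip_width()*95,env.get_moment())
for i in range(6):
    if ft(k)[0]>-1.2: break
    k-=.008; env.move_l(*pose(k,.080),speed=.03); print("%.3f"%k,ang(),ft(k))
g=env.move_l(*pose(k,.084),speed=.03,guard=20); print("lift",g,env.get_tool_pos(),ang(),ft(k),env.get_time())
E
```

```text
[0.4563 0.1504 0.0799] [-5.5439  3.0297  0.2142] 17.284197995911658 [-1.1656 -0.1857  0.0774]
1.008 (np.float64(1.0077183238717469), np.float64(0.08040677687609768)) [-4.8168  3.5975  1.6127]
1.000 (np.float64(0.9999211059175243), np.float64(0.08039607414039582)) [-4.3866  2.8067 -0.6462]
0.992 (np.float64(0.9926296874105663), np.float64(0.08040255438644123)) [-3.878   4.0962  1.3079]
0.984 (np.float64(0.9850004151040499), np.float64(0.08041098836023088)) [-3.9989  4.3178  2.0964]
0.976 (np.float64(0.9771234648971977), np.float64(0.080382267958514)) [-3.6927  5.111   0.918 ]
0.968 (np.float64(0.9697847676568517), np.float64(0.08041723152907304)) [-1.8204  4.182   0.4265]
lift False [0.4591 0.1477 0.084 ] (np.float64(0.968153158886316), np.float64(0.079864804077986)) [-2.1609 -0.1464 -3.8094] 29.8667
```

```bash
python3 - <<'E'
from h import *
k=.968
g=env.move_l(*pose(k,.089),speed=.04,guard=25); print("lift",g,env.get_tool_pos(),ang(),ft(k))
if not g:
    T=.982-1.047
    arc(k,T,.089,5,speed=.12,guard=25)
    t=T-(ang()[0]-T)
    env.move_l(*pose(t,.089),speed=.05); print("back",ang(),ft(t))
    g=env.move_l(*pose(t,.080),speed=.04,guard=15); print("down",g,env.get_tool_pos(),ft(t))
    env.command_gripper(.32); env.dwell(.1); print(env.get_grip_width()*95,ang(),ft(t),env.get_time())
p=env.read_camera("scene")
cv2.imwrite("pics/s4.png",cv2.cvtColor(cv2.resize(p["img"][140:220,170:270],(750,600),interpolation=cv2.INTER_CUBIC),cv2.COLOR_RGB2BGR))
E
```

```text
lift False [0.459  0.1477 0.0893] (np.float64(0.9693483263774831), np.float64(0.0799343855360063)) [ 0.0143 -0.6472 -5.2018]
th 0.761 (np.float64(0.764674193184333), np.float64(0.08009860685434947)) [ 1.4536 -1.6014 -4.2027] False
th 0.555 (np.float64(0.5645962881957459), np.float64(0.0800208588848443)) [ 1.4058 -2.7716 -4.1011] False
th 0.348 (np.float64(0.3610639305531868), np.float64(0.07985531349818677)) [ 2.9406 -4.8991 -4.0111] False
th 0.142 (np.float64(0.15387014381417044), np.float64(0.07957216742081355)) [ 2.7525 -4.9802 -4.6338] False
th -0.065 (np.float64(-0.050884235089932346), np.float64(0.0791631565276308)) [ 1.8512 -5.1377 -4.3587] False
back (np.float64(-0.06388361069784639), np.float64(0.07913004001850411)) [ 2.4895 -5.0953 -4.3298]
down False [0.5334 0.1207 0.0801] [ 2.4592 -5.9952 -2.6535]
30.5663941556591 (np.float64(-0.07963055624746108), np.float64(0.0800501625043965)) [ 0.4413 -0.0779  0.4629] 33.1583
```

```bash
python3 - <<'E'
from h import *
th=-.08; f0=ft(th); print(f0)
for th in (-.03,.02,.05,.07,.09,.11):
    g=env.move_l(*pose(th,.080),speed=.02,guard=10.5); f=ft(th)-f0
    print("%.2f"%th,ang(),f,g,env.get_time())
    if g or f[0]<-7.2: break
E
```

```text
[ 1.1488 -0.6428  0.3506]
-0.03 (np.float64(-0.030630163378168613), np.float64(0.08002018678807434)) [-1.4778  0.331   0.5571] False 33.5583
0.02 (np.float64(0.016392612761977825), np.float64(0.08004385249576276)) [-2.063   1.5259  0.1171] False 33.9083
0.05 (np.float64(0.043884207318471556), np.float64(0.08004967934413705)) [-5.1608  1.7325  1.0858] False 34.175
0.07 (np.float64(0.06284226766059606), np.float64(0.08005419590346975)) [-5.6073  3.1036  0.6589] False 34.425
0.09 (np.float64(0.07973523753802633), np.float64(0.0800353342416794)) [-7.0256  1.4405  0.2055] False 34.675
0.11 (np.float64(0.09594862285169208), np.float64(0.07999196266406518)) [-8.2532  3.2049 -0.2261] False 34.925
```

View pics/s4.png

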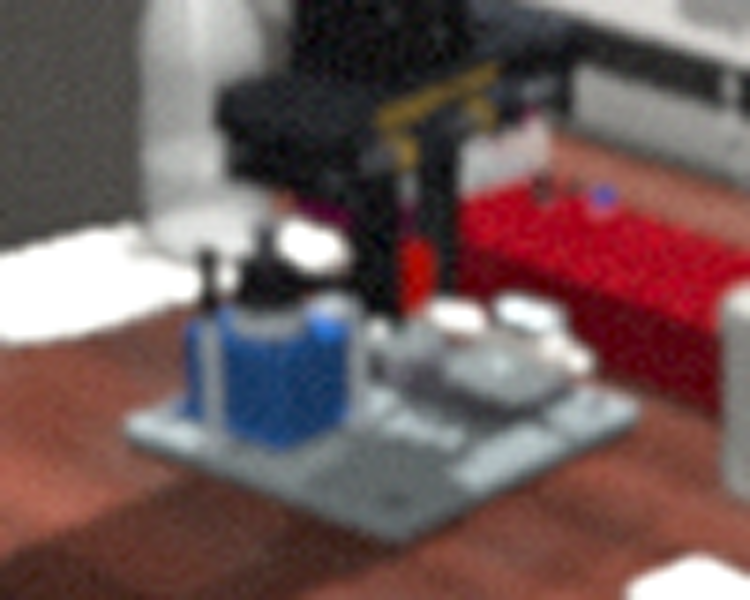

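```bash
cat >> h.py <<'E'
def fm(th,n=8):
    v=[]
    for _ in range(n): v.append(ft(th)); env.dwell(.015)
    return np.mean(v,0)
E
python3 - <<'E'
from h import *
th=.11; print(ang(),fm(th))
for th in (.12,.13,.14,.15):
    g=env.move_l(*pose(th,.080),speed=.02,guard=10.5); f1=ft(th); f=fm(th)
    print("%.2f"%th,ang(),f1[0],f,g,env.get_time())
    if g or f[0]<-8: break
E
```

```text
(np.float64(0.09594862285169208), np.float64(0.07999196266406518)) [-7.1662  1.2954  0.0634]
0.12 (np.float64(0.1026457348462086), np.float64(0.07998833703543214)) -7.703416601479191 [-7.9545  0.7963 -0.1709] False 35.4417
0.13 (np.float64(0.11120414580263294), np.float64(0.07997976217081006)) -9.76348546290196 [-8.7647  0.565  -0.2024] False 35.825
```

The crop shows the knob between the fingers at (225,176) with the lever down. The force is close to the target, so I'll take a tare and do plain guarded pushes.

```bash
python3 - <<'E'
from h import *
env.move_l(*pose(.05,.080),speed=.05); print("off?",fm(.05))
env.move_l(*pose(.03,.080),speed=.05); print("off?",fm(.03))
env.move_l(*pose(.0,.080),speed=.05); f0=fm(.0); print("tare",f0)
for G in (8.,8.8):
    env.move_l(*pose(.03,.080),speed=.05)
    g=env.move_l(*pose(.19,.080),speed=.02,guard=G); a=ang(); f1=ft(.1)-f0; f=fm(.1)-f0
    print(G,g,a,f1,f,env.get_time())
    env.move_l(*pose(.03,.080),speed=.05); print(fm(.03)-f0)
E
```

```text
off? [-3.3247  0.0051  0.7103]
off? [-2.2957 -0.0045  0.7067]
tare [-0.4951 -0.2478  0.3705]
8.0 False (np.float64(0.16709433801867024), np.float64(0.07986106757301578)) [-8.4087  0.5128 -2.1399] [-7.8549  0.1063 -1.5682] 38.175
[ 0.7206  0.2264 -0.1167]
8.8 True (np.float64(0.13786989389681542), np.float64(0.07952671044344935)) [-4.5786 -0.2585 -2.3422] [-5.0581 -0.9197 -2.1863] 39.6667
[ 0.504   0.4332 -0.1617]
```

```bash
python3 - <<'E'
from h import *
f0=fm(.03); print("tare",f0,ang(),env.get_grip_width()*95)
for th in np.arange(.06,.201,.015):
    env.move_l(*pose(th,.080),speed=.03); f1=ft(th)-f0; f=fm(th,4)-f0
    print("%.3f %.4f"%(th,ang()[0]),f1[0],f,env.get_time())
    if f[0]<-9: break
p=env.read_camera("scene");t=env.read_camera("top")
i=np.hstack([cv2.resize(t["img"][145:215,165:245],(400,350),interpolation=cv2.INTER_CUBIC),cv2.resize(p["img"][150:215,180:260],(400,350),interpolation=cv2.INTER_CUBIC)])
cv2.imwrite("pics/s5.png",cv2.cvtColor(i,cv2.COLOR_RGB2BGR))
E
```

```text
tare [ 0.3002 -0.1237  0.3481] (np.float64(0.03298681859801478), np.float64(0.07997842626754141)) 30.65390098233367
0.060 0.0588 -0.6580840160996814 [-1.4212  0.3385 -0.0227] 40.5917
0.075 0.0730 -2.316840525490242 [-2.15    1.416  -0.2512] 40.9083
0.090 0.0876 -2.613059675290703 [-3.0172  1.3778  0.2506] 41.225
0.105 0.1026 -4.479848114558641 [-4.7042  1.5718  0.731 ] 41.5417
0.120 0.1157 -5.836743475060377 [-5.223   2.4616  0.4928] 41.8583
0.135 0.1273 -5.795197796877763 [-5.6768  2.1961 -0.2541] 42.175
0.150 0.1393 -6.998897386204764 [-7.3504  1.3764  0.1233] 42.4917
0.165 0.1510 -8.802191602432469 [-8.2473  1.7725  0.3443] 42.8083
0.180 0.1632 -9.117774517744017 [-9.0133  1.6854 -0.1014] 43.125
```

View pics/s5.png

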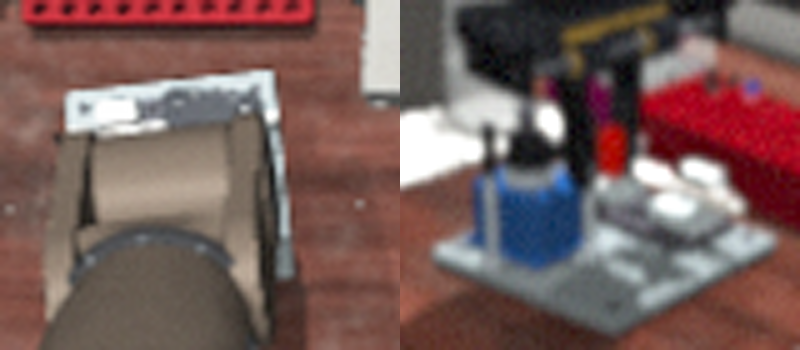

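The lever looks down and the knob is free of the posts, with the force rising elastically (finger flex). A few finer steps should show where it starts to turn.

```bash
python3 - <<'E'
from h import *
f0=np.array([.2,-.12,.35])
print(fm(.18)-f0)
for th in (.19,.20,.21):
    env.move_l(*pose(th,.080),speed=.03); f1=ft(th)-f0; f=fm(th,10)-f0
    print("%.3f %.4f"%(th,ang()[0]),f1[0],f,env.get_time(),env.get_grip_width()*95)
    if f[0]<-9.3: break
# unload and see where contact is lost
for th in (.15,.12,.09,.06,.03):
    env.move_l(*pose(th,.080),speed=.06); print("un %.3f %.4f"%(th,ang()[0]),(fm(th,6)-f0)[0],env.get_grip_width()*95)
print(env.get_time())
E
```

```text
[-8.7069  1.5422  0.2436]
0.190 0.1716 -9.672425969325744 [-9.4366  1.1823 -0.0886] 43.775 30.453946961318053
un 0.150 0.1393 -7.260479248059625 30.375080343353854
un 0.120 0.1161 -5.41430638113877 30.25950581679339
un 0.090 0.0925 -3.3969125162029057 30.309670758993185
un 0.060 0.0659 -1.1358468003232607 30.391976827096123
un 0.030 0.0338 -0.21315373448242286 30.699009912951883
45.525
```

```bash
python3 - <<'E'
from h import *
env.move_l(*pose(.03,.15),speed=.25); env.move_l([.46,-.02,.20],speed=.35); print(env.get_time())
p=env.read_camera("scene");t=env.read_camera("top")
for n,c in(("scene",p),("top",t)):
    h=cv2.cvtColor(c["img"],cv2.COLOR_RGB2HSV); m=(h[...,1]>170)&((h[...,0]<6)|(h[...,0]>174))&(h[...,2]>130)
    r,cc=(slice(165,190),slice(195,245)) if n=="scene" else (slice(175,205),slice(180,225))
    k=np.zeros_like(m);k[r,cc]=m[r,cc]; rc=np.argwhere(k)
    if not len(rc): print(n,"none"); continue
    print(n,len(rc),rc.mean(0),rc.min(0),rc.max(0))
    # world position as if blob centre lies at height z; radius must be .080
    for z in((.090,.094,.098,.102) if n=="scene" else (.104,.110)):
        d=RV.T@(px2w(c,rc.mean(0),z)[:2]-AX); print(z,np.hypot(*d),np.arctan2(-d[0],-d[1]))
i=np.hstack([cv2.resize(t["img"][145:215,165:245],(400,350),interpolation=cv2.INTER_CUBIC),cv2.resize(p["img"][150:215,180:260],(400,350),interpolation=cv2.INTER_CUBIC)])
cv2.imwrite("pics/s6.png",cv2.cvtColor(i,cv2.COLOR_RGB2BGR))
E
```

```text
46.5667
scene 151 [170.9139 234.    ] [165 222] [180 244]
0.09 0.09995849107099503 -0.9492520785818521
0.094 0.09808337221591452 -0.8435798276080324
0.098 0.09733850959211658 -0.7350522117910403
0.102 0.09774974460476614 -0.6261527139360283
top 2 [186.5 208.5] [186 207] [187 210]
0.104 0.080525868194757 0.00425835802375512
0.11 0.08119909788921804 0.011577261769017145
```

View pics/s6.png

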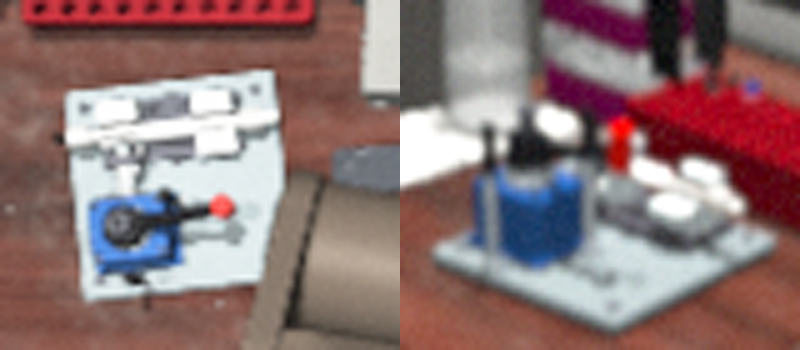

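The crops show the knob at top px (209,186), lever angle about 0, and scene px x 221–227, y 171–181, with the column seated on both beds. I'll check the lever height by projection.

```bash
python3 - <<'E'
from h import *
p=env.read_camera("scene")
def proj(X): c=p["camera_matrix"]@(p["R"]@np.array(X)+p["t"]); return c[1]/c[2],c[0]/c[2]
for th,o in((.569,(175.6,185.9)),(-.03,(171.4,181.6)),(.005,(171.4,181.6))):
    xy=AX+RL*(RV@[-np.sin(th),-np.cos(th)])
    print(th,"pred top/bot rows",proj([*xy,.108]),proj([*xy,.078]),"seen",o,"rows/mm",(proj([*xy,.078])[0]-proj([*xy,.108])[0])/30)
h=cv2.cvtColor(p["img"],cv2.COLOR_RGB2HSV); m=(h[...,1]>170)&((h[...,0]<6)|(h[...,0]>174))&(h[...,2]>130)
rc=np.argwhere(m[160:186,218:230])+[160,218]; print(len(rc),rc.mean(0),rc.min(0),rc.max(0))
E
```

```text
0.569 pred top/bot rows (np.float64(176.59752007991074), np.float64(210.7543442096109)) (np.float64(185.19702365782945), np.float64(210.95523021902272)) seen (175.6, 185.9) rows/mm 0.286650119263957
-0.03 pred top/bot rows (np.float64(173.70418436937837), np.float64(223.15028944430063)) (np.float64(182.18839659990672), np.float64(223.25475908892622)) seen (171.4, 181.6) rows/mm 0.2828070743509452
0.005 pred top/bot rows (np.float64(173.93756484143765), np.float64(222.5815680726105)) (np.float64(182.43085270010636), np.float64(222.69045323136152)) seen (171.4, 181.6) rows/mm 0.28310959528895696
44 [174.0909 224.6136] [168 222] [180 229]
```

The projection suggests the knob may sit about 4 mm high. I'll check by touching its top with shut fingers.

```bash
python3 - <<'E'
from h import *
env.command_gripper(0.0)
env.move_l(*pose(-.02,.135),speed=.35)
g=env.move_l(*pose(-.02,.100),speed=.03,guard=3.5); print(g,env.get_tool_pos(),fm(-.02,3),env.get_time())
E
```

```text
True [0.5296 0.1192 0.1103] [-0.013  -0.2707  4.9925] 48.9083
```

```bash
python3 - <<'E'
from h import *
g=env.move_l(*pose(-.02,.106),speed=.02,guard=10); print(g,env.get_tool_pos(),fm(-.02,3),env.get_time())
E
```

```text
True [0.5307 0.1189 0.109 ] [-0.0043  0.5995  8.1865] 49.175
```

```bash
python3 - <<'E'
from h import *
env.move_l(*pose(-.03,.125),speed=.2)
env.command_gripper(.32)
env.move_l(*pose(-.03,.080),speed=.15); env.command_gripper(0.0)
print("grip",ang(),fm(-.03,2),env.get_time())
env.move_l(*pose(-.07,.080),speed=.05); print(ft(-.07),ang())
g=env.move_l(*pose(-.07,.0865),speed=.04,guard=20); print("lift",g,env.get_tool_pos()[2],ft(-.07))
env.move_l(*pose(-.135,.0865),speed=.05); print(ang(),ft(-.135))
g=env.move_l(*pose(-.135,.0775),speed=.05,guard=12); print("down",g,env.get_tool_pos()[2],ft(-.135))
env.command_gripper(.32); print(ang(),fm(-.135,3),env.get_time())
E
```

```text
grip (np.float64(-0.033831442345345575), np.float64(0.08009972525625277)) [-0.9424  1.4716  1.3086] 51.025
[0.5143 2.0126 2.6356] (np.float64(-0.07214661563668455), np.float64(0.08009503989174267))
lift False 0.0864930577698673 [-1.7782 -3.2035 -4.2816]
(np.float64(-0.13198097668049139), np.float64(0.07957018265973971)) [ 0.4825 -4.8174 -3.7493]
down True 0.07817827868163693 [0.3626 0.1903 8.5891]
(np.float64(-0.13593257648312515), np.float64(0.07984439548959875)) [-0.1054 -0.226   0.2575] 52.625
```

```bash
python3 - <<'E'
from h import *
f0=fm(-.135,3)
for th in (-.06,-.03,.0,.03,.06,.08,.10,.12):
    env.move_l(*pose(th,.080),speed=.05); f=fm(th,3)-f0
    print("%.3f %.4f"%(th,ang()[0]),f,env.get_time())
    if f[0]<-7.3: break
E
```

```text
-0.060 -0.0627 [-0.454  -0.1972 -0.5146] 53.0
-0.030 -0.0319 [-0.4254  0.0254 -0.5668] 53.3
0.000 -0.0014 [-0.6545 -0.0417 -1.2416] 53.6
0.030 0.0266 [-2.0105 -0.5369 -0.7943] 53.9
0.060 0.0546 [-4.0238  0.9927 -0.4042] 54.2
0.080 0.0735 [-5.7782  0.8625 -0.4366] 54.5
0.100 0.0904 [-6.4614  0.4864 -0.5437] 54.8
0.120 0.1064 [-7.7033  1.0586 -0.2277] 55.1
```

```bash
python3 - <<'E'
from h import *
f0=np.array([.0,-.2,.2])
for th in (.135,.15,.165,.18,.195):
    env.move_l(*pose(th,.080),speed=.05); f=fm(th,5)-f0
    print("%.3f %.4f"%(th,ang()[0]),f,"el %.2f"%(80*(ang()[0]-.012)),env.get_time())
    if f[0]<-8.9: break
s=env.read_camera("scene")
h=cv2.cvtColor(s["img"],cv2.COLOR_RGB2HSV); m=(h[...,1]>170)&((h[...,0]<6)|(h[...,0]>174))&(h[...,2]>130)
rc=np.argwhere(m[165:190,216:230])+[165,216]; print(len(rc),rc.mean(0),rc.min(0),rc.max(0),ang(),env.get_time())
cv2.imwrite("pics/s7.png",cv2.cvtColor(cv2.resize(s["img"][150:215,180:260],(640,520),interpolation=cv2.INTER_CUBIC),cv2.COLOR_RGB2BGR))
E
```

```text
0.135 0.1183 [-8.015   0.8509 -0.4819] el 8.50 55.4333
0.150 0.1320 [-8.4966  0.9913 -0.194 ] el 9.60 55.7667
0.165 0.1459 [-8.958   1.3134 -0.0639] el 10.71 56.1
44 [176.6364 222.5455] [168 220] [181 229] (np.float64(0.14568073794495567), np.float64(0.07998832831571105)) 56.15
```

View pics/s7.png

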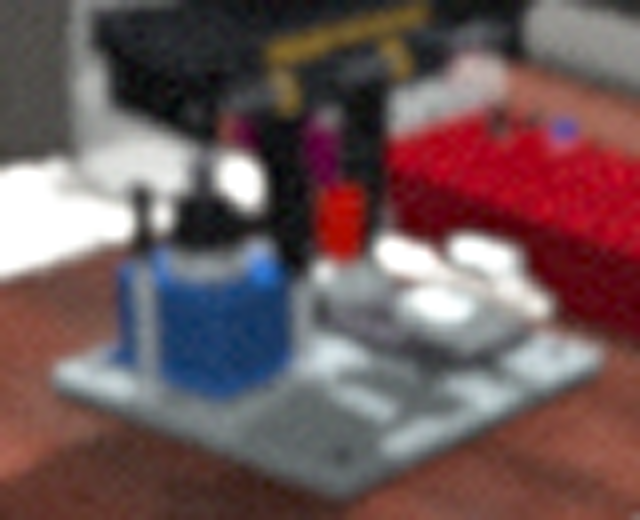

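```bash
python3 - <<'E'
from h import *
f0=np.array([.0,-.2,.2])
for th in (.09,.06,.03,.09,.12,.15,.165,.18,.19):
    env.move_l(*pose(th,.080),speed=.07); f1=ft(th)[0]; f=fm(th,4)-f0
    print("%.3f %.4f"%(th,ang()[0]),"%.2f"%f1,f,env.get_time())
    if f[0]<-8.8: break
E
```

```text
0.090 0.0882 -4.84 [-4.5641  0.8603  0.7651] 56.4667
0.060 0.0639 -3.10 [-2.5391  1.1446  0.3966] 56.7833
0.030 0.0358 -0.47 [-0.7061 -0.4307  0.2176] 57.1
0.090 0.0859 -3.93 [-3.8805 -0.5964 -1.0746] 57.4167
0.120 0.1105 -5.53 [-5.4725 -1.2547 -0.9796] 57.7333
0.150 0.1354 -7.51 [-7.1675 -1.116  -1.266 ] 58.05
0.165 0.1466 -7.23 [-7.5888 -1.6162 -0.9246] 58.3667
0.180 0.1600 -8.04 [-8.431  -1.1611 -1.1819] 58.6833
0.190 0.1687 -7.83 [-7.9934 -0.7564 -1.1915] 59.0
```

```bash
python3 - <<'E'
from h import *
for th in (.205,.22):
    env.move_l(*pose(th,.080),speed=.06); f1=ft(th)[0]; f=fm(th,5); print("%.3f %.4f"%(th,ang()[0]),"%.2f"%f1,f,env.get_time())
    if f[0]<-9.0: break
for th in (.12,.08,.05,.02):
    env.move_l(*pose(th,.080),speed=.1); print("un %.3f %.4f"%(th,ang()[0]),fm(th,3),env.get_time())
E
```

```text
0.205 0.1834 -8.29 [-8.5225 -0.9492 -0.7458] 59.3333
0.220 0.1972 -9.24 [-9.1741 -0.2133 -0.9885] 59.6667
un 0.120 0.1168 [-3.7921  1.3735  0.9439] 59.9667
un 0.080 0.0870 [-0.9257  0.2678  0.6735] 60.2667
un 0.050 0.0555 [-0.0781 -0.5309 -0.0625] 60.5667
un 0.020 0.0217 [-0.0731  0.2292  0.4449] 60.8667
```

```bash
python3 - <<'E'
from h import *
env.move_l(*pose(.0,.125),speed=.2); env.command_gripper(0.0)
g=env.move_l(*pose(.0,.104),speed=.04,guard=5); print(g,env.get_tool_pos()[2],fm(0,2),env.get_time())
env.move_l(*pose(.0,.15),speed=.25); env.move_l([.46,-.02,.20],speed=.3); print(env.get_time())
p=env.read_camera("scene");t=env.read_camera("top")
i=np.hstack([cv2.resize(t["img"][145:215,165:245],(400,350),interpolation=cv2.INTER_CUBIC),cv2.resize(p["img"][150:215,180:260],(400,350),interpolation=cv2.INTER_CUBIC)])
cv2.imwrite("pics/end.png",cv2.cvtColor(i,cv2.COLOR_RGB2BGR))
E
```

```text
True 0.109350547590724 [-0.3815 -0.4423  8.4432] 62.4083
63.4083
```

View pics/end.png

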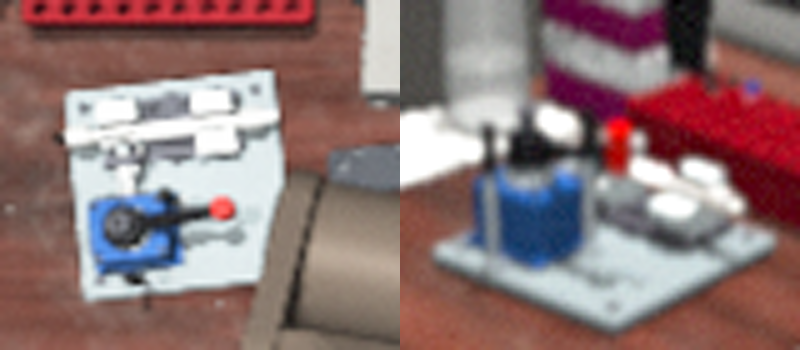

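The column is seated and the lever at about 0. The hub (scene px ~(206,175)) doesn't shift sideways as the lever turns, so comparing its row with the first picture gives the lever height.

```bash
python3 - <<'E'
from h import *
p=env.read_camera("scene")["img"]; a=cv2.cvtColor(cv2.imread("pics/scene0.png"),cv2.COLOR_BGR2GRAY).astype(int); b=cv2.cvtColor(p,cv2.COLOR_RGB2GRAY).astype(int)
print("hub cols 204-207, rows 164..182 (initial | now)")
for r in range(164,184): print(r,a[r,203:209],b[r,203:209])
E
```

```text
hub cols 204-207, rows 164..182 (initial | now)
164 [161 150 134 114 109  93] [147 139 125 101  98  87]
165 [166 152 139 120 111  98] [153 144 130 116 104  96]
166 [172 162 145 121 118 103] [156 151 132 117 108  96]
167 [183 171 147 128 114  99] [171 159 135 118 104  91]
168 [196 174 150 138 129 125] [183 163 142 127 122 118]
169 [193 165 147 152 167 189] [179 153 140 141 156 179]
170 [178 135 123 145 201 247] [172 132 114 141 186 237]
171 [175 114 102 136 222 255] [172 114  94 126 206 255]
172 [177 109  83 131 224 255] [175 108  76 124 209 255]
173 [154  92  71 104 187 253] [148  96  64  99 170 242]
174 [ 94  72  58  69 110 172] [ 94  64  55  58 102 161]
175 [52 46 46 42 53 92] [45 45 48 41 48 75]
176 [36 41 42 41 47 62] [30 36 44 30 27 42]
177 [27 32 29 37 42 66] [19 29 25 22 25 20]
178 [20 23 35 36 51 63] [21 19 26 30 22 18]
179 [17 30 19 25 34 51] [25 22 29 27 32 19]
180 [44 43 38 42 48 56] [39 32 39 42 43 52]
181 [92 76 78 81 87 89] [82 79 83 89 87 96]
182 [135 129 121 122 120 120] [127 129 136 131 133 121]
183 [163 157 150 146 146 141] [161 170 170 164 157 143]
```

The hub sits at the same image rows as at the start, so the lever is fully down. Handing in.

```bash
python3 -c "
from h import *
print(env.get_time(),env.close_job())"
```

```text
the job is handed in; nothing more can be done
63.5583 None
```

The column lies on both beds, clamped by the lever to about 9 N (last push read 8.5–9.2 N, within the sensor's noise); the lever is fully down, nothing else was touched, and I handed the job in at 63.6 s.

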